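# Shut the twin-nozzle gas tap at the homogeniser

### The job

Two bench gas taps stand to the right of the tall homogeniser, both open. Shut the one with two hose nozzles: press its sprung knob down, turn it clockwise (seen from above) by about 60 degrees to its second position while it is down, then let it spring fully up again and let go. Do not press the knob of the tap with a single nozzle.

Things in the scene. Friction and masses are not known exactly. Their poses are not given: they have to be found in the camera images.
- twin_grip (a point): On the knob axis of the tap to shut: fixed grey block 84x84 mm, 40 tall, with TWO brass nozzles facing the robot. Black knob: round skirt, 60 across, its top 78 above the worktop, with an upright bar 52 long, 14 thick, 32 tall to pinch. Point: inside the bar, 22 above the skirt, 10 below the bar's top (100 above worktop, knob up). x along bar, y across its thickness, z up; turns with the knob.
- twin_press (a joint): How far that knob is pressed down, in m: 0 up, 0.010 bottom stop. Spring: 6 N up at the top, 11 N at the bottom. While up, a pin locks it against turning; from 0.005 down it turns freely, so press 0.007 to 0.010 to turn it. It comes fully up only at its two positions (open, shut), not in between.
- twin_turn (a joint): Angle of that knob in rad, growing as it turns clockwise seen from above: about 0 = open (start), 1.05 = shut (end stop at 1.19). Anywhere from 0.87 to the stop the knob can spring up and lock shut.
- single_grip (a point): The same point of an equal knob on the other tap, an equal block but with only ONE brass nozzle facing the robot. This knob is not to be pressed. The tall homogeniser stands on the left of the taps, at x 0.40 to 0.62, y -0.09 to 0.09 m: do not run into it.

How it is judged:
On the way, in this order (a step that is already met when the one before it is completed fails the run):
1. the twin-nozzle tap's knob is pressed down, still open (value of joint twin_press above 0.005 m and value of joint twin_turn below 0.5 rad), for 0.05 s.
2. the knob is turned to shut (value of joint twin_turn above 0.82 rad), for 0.05 s.
At the end, for the whole second after the job is handed in: The twin-nozzle tap's knob stands in its shut position (turned at least 0.82 rad clockwise), has sprung up to within 3 mm of its top, and is at rest (value of joint twin_turn above 0.82 rad and value of joint twin_press below 0.003 m and velocity of joint twin_turn between -0.1 and 0.1 rad/s); the robot touches nothing.
It fails at once if the knob of the single-nozzle tap is pressed (moved more than 4 mm) (distance of single_grip from where it was at the start of the episode above 0.004 m).
It also fails if it takes over 32 s, if anything falls off the work surface, if the arm or the gripper's body presses on something with over 40 N, if the wrist force passes 120 N, or if a joint passes its speed limit or range.

### The arm

A 7-joint arm with a two-finger parallel gripper is mounted at the origin on a cart in front of the work surface, level with it; the furniture and walls round the work are solid. World frame = base frame: x ahead of the robot, y to its left, z up, the work surface at z = 0. Lengths are in m, angles in rad, forces in N, time in s.
With the tool pointing down it reaches from about 0.4 to 0.85 m from the base axis. Payload 10.4 kg.
Tool frame: the origin (TCP) lies at the very end of the fingers, on their centre line; the grasp point (between the pads) lies 19 mm behind it (manip.grip_depth is the distance from the TCP to the grasp point, in m); z points along the fingers, x is the direction in which the jaws open and shut, and the axes are right-handed (so a half turn about z gives the same grasp; the last joint's range is limited). The gripper opens to 85 mm and grips with 20 to 120 N. Pads are 22 mm wide; open, the fingers measure 114 mm over their backs; the gripper's body (76 mm by 85 mm) begins 54 mm behind the grasp point. The pads swing forward as they close: fully open they stand 13 mm farther back than shut.
Start: joints at [-1.188, 0.332, -0.065, 1.46, 0.022, 1.35, -0.088], TCP at [0.247, 0.574, 0.231] pointing down, gripper open.
Joint ranges: [-2.6, 2.6], [-0.5, 2.12], [-1.47, 1.34], [0.16, 2.42], [-1.27, 4.41], [0.06, 2.06], [-2.6, 2.6]. Speed limits (rad/s): [2.22, 2.22, 2.79, 2.79, 3.14, 3.14, 3.14].

### API

Orientations are given as a unit quaternion [x, y, z, w].
In Python, from workcell import manip, cams gives the robot as it stands. The module is installed in compiled form; this text tells all that it offers.
- The arm moves only by the tool move_arm, never from a script. Its arguments are lists of equal length, an entry for each row: "claw": the opening, from 0 (shut) to 1 (fully open); "dp": the shift along the tool's x, y, z as a fraction of full scale, a list of three; "turn": the turn, a rotation vector about the tool's x, y, z as a fraction of full scale, a list of three. A call has 1 to 8 rows; each row shifts and turns the commanded pose from where the row before left it, along the tool's axes as they then stand; what a row does not reach is not made up. Full scale, the value 1, is 200 mm for a shift and 45 degrees for a turn. A row lasts 1/12 s, in which the tool goes at most 41.7 mm and 7.16 degrees, less where a joint would pass 70% of its speed; a pose out of reach is approached as far as the arm can. A call with a number of a shift or a turn outside -1 to 1 is refused whole. A call with a gripper value outside its range is refused whole. The fingers move at their own pace and stop on an object; "grip_force" is the grip in N (left out, the last holds). Time passes only in rows, so rows that do not move let the fingers close. It gives the time, the measured TCP pose, the force and the opening at its end, in the units of the state.
- manip.get_obs(): the state, without advancing time (a new reading comes with each control period).
- cams.camera(name): name is "side" or "top" or "wrist"; returns the picture (480x640x3 uint8, red, green, blue); there is no depth.
- cams.camera_info(name): a dict with "fx", "fy", "cx", "cy" (pixels), "pose" (4x4, takes a point from camera to world coordinates); the wrist camera has in their place "tool_from_camera" (4x4, takes a point from camera to tool coordinates, whose origin is the TCP and whose axes are the tool frame's). Camera axes: x right, y down, z forward; pixel columns grow to the right and rows downward; lengths in m; the calibration is good to about 2 mm. A picture is of the moment at which its call begins: read the wrist's pose just before it. camera_info takes no time and is no camera call.
- manip.hand_in(): hands the job in, once; it reports no verdict.
The state is a dict: "clock": time; "joint_pos": joint angles; "joint_velocities": joint speeds; "tau": joint torques, N m; "position": TCP position; "ee_rot": TCP orientation; "ft_force": force on the tool from outside, world axes, zero at the start; "torque": the same for the moment, N m; "grip_width": opening from 0.0 (shut) to 1.0 (fully open).
Only numpy, scipy, OpenCV 4.12 (cv2) and the standard library are available. Lean on these libraries where they do the work, as an engineer would, in place of code of your own. Each camera call takes 0.05 s, during which the arm holds its last target.

## Working session

There is one attempt and no reset: what is moved stays moved. The work goes in short steps, Python scripts to look and compute and a tool call to move; the robot and the scene stay as the last step left them, time stands still between calls to the robot, and variables do not carry over. Pictures are saved under pics/ and viewed, and the job is handed in when it is done.

Besides the shell and the picture viewer there is one more tool, called after ">>>" as name(argument=value, ...), one argument or row to a line, values as JSON. move_arm: Moves the arm, as the interface text tells. Shift numbers are shares of 200 mm and turn numbers shares of 45 degrees, none past 1 either way. Its arguments: {"type":"object","properties":{"claw":{"type":"array","items":{"type":"number"}},"dp":{"type":"array","items":{"type":"array","items":{"type":"number"}}},"turn":{"type":"array","items":{"type":"array","items":{"type":"number"}}},"grip_force":{"type":"number"}},"required":["claw","dp","turn"]}

```bash
mkdir -p pics; python3 - <<'E'
from workcell import manip,cams
import cv2,numpy as np
np.set_printoptions(precision=4,suppress=True)
o=manip.get_obs()
for k in o: print(k,o[k])
for n in("top","side"):
    cv2.imwrite(f"pics/{n}0.png",cams.camera(n)[:,:,::-1]); i=cams.camera_info(n); print(n,i)
print(cams.camera_info("wrist"), manip.grip_depth)
E
```

```text
clock 0.0
joint_pos [-1.1876  0.3328 -0.0647  1.4609  0.0216  1.3499 -0.0885]
joint_velocities [-0.0013 -0.0008 -0.0002  0.0017  0.0002 -0.0019  0.0016]
tau [ -0.0002 -62.5437   0.0491 -39.1617   0.0163   0.0097  -0.    ]
position [0.2466 0.5739 0.2305]
ee_rot [ 0.8351  0.5501 -0.0006  0.0004]
ft_force [-0.2074  0.4562 -0.509 ]
torque [-0.0121  0.0052  0.0112]
grip_width 1.000435257789248
top {'fx': 598.8524622617882, 'fy': 598.8524622617882, 'cx': 329.71567735657806, 'cy': 241.2743963604758, 'pose': array([[-0.0118, -0.9931,  0.1167,  0.4109],
       [-0.9997,  0.0091, -0.0232, -0.304 ],
       [ 0.022 , -0.1169, -0.9929,  0.9697],
       [ 0.    ,  0.    ,  0.    ,  1.    ]])}
side {'fx': 533.8165378750065, 'fy': 533.8165378750065, 'cx': 322.30310189792255, 'cy': 247.68210460946347, 'pose': array([[ 0.9843, -0.1035,  0.1432,  0.388 ],
       [-0.1765, -0.6153,  0.7683, -0.9642],
       [ 0.0086, -0.7815, -0.6239,  0.6408],
       [ 0.    ,  0.    ,  0.    ,  1.    ]])}
{'fx': 337.83648931562595, 'fy': 337.83648931562595, 'cx': 320.03473099695356, 'cy': 233.38754918519473, 'tool_from_camera': array([[ 1.    , -0.0011, -0.0001, -0.0003],
       [ 0.0011,  0.9539,  0.3001, -0.0776],
       [-0.0002, -0.3001,  0.9539, -0.1439],
       [ 0.    ,  0.    ,  0.    ,  1.    ]])} 0.0187
```

View pics/top0.png

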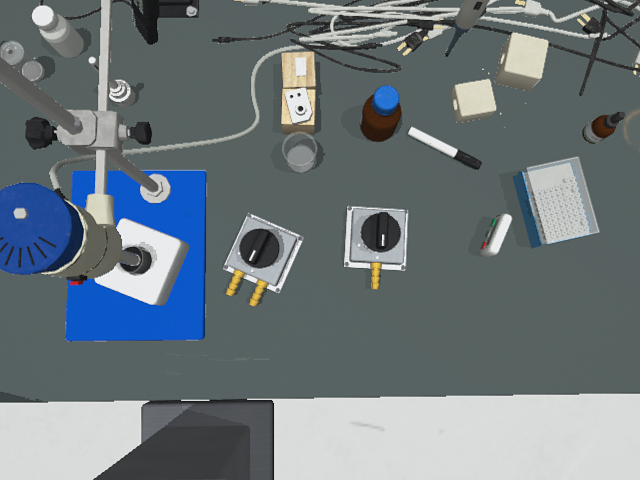

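View pics/side0.png

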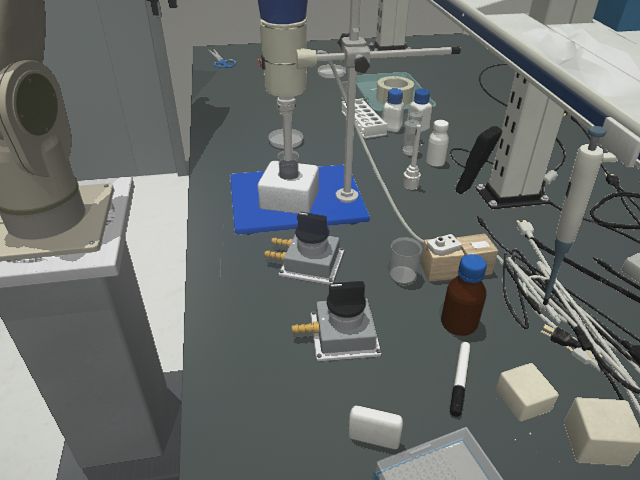

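```bash
python3 - <<'E'
import cv2,numpy as np
t=cv2.imread("pics/top0.png");s=cv2.imread("pics/side0.png")
a=cv2.resize(t[200:320,210:330],(480,480),interpolation=cv2.INTER_CUBIC)
b=cv2.resize(s[190:290,255:355],(480,480) if 0 else (480,480),interpolation=cv2.INTER_CUBIC)
cv2.imwrite("pics/z0.png",np.clip(1.6*np.hstack([a[:,:400],b[:,:400]]).astype(float),0,255).astype(np.uint8))
E
```

```text
(no output)
```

View pics/z0.png

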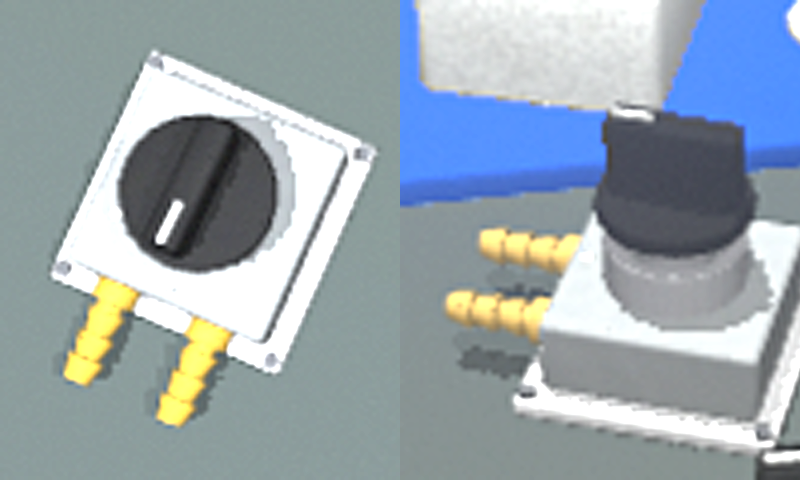

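```bash
cat > h.py <<'E'
import numpy as np
from workcell import manip,cams
def ray(n,u,v,z):
    i=cams.camera_info(n);P=i['pose']
    d=P[:3,:3]@np.array([(u-i['cx'])/i['fx'],(v-i['cy'])/i['fy'],1]);o=P[:3,3]
    return o+d*(z-o[2])/d[2]
def proj(n,p):
    i=cams.camera_info(n);P=i['pose'];q=P[:3,:3].T@(np.array(p)-P[:3,3])
    return np.array([i['fx']*q[0]/q[2]+i['cx'],i['fy']*q[1]/q[2]+i['cy']])
E
python3 - <<'E'
from h import *
import cv2
np.set_printoptions(precision=4,suppress=True)
t=cv2.imread("pics/top0.png")
m=(t.max(2)<70).astype(np.uint8)
for nm,(x0,y0,x1,y1) in dict(twin=(230,215,290,280),single=(350,205,410,260)).items():
    mm=m[y0:y1,x0:x1]; n,l,st,c=cv2.connectedComponentsWithStats(mm)
    k=1+np.argmax(st[1:,4]); ct=max(cv2.findContours((l==k).astype(np.uint8),0,1)[0],key=cv2.contourArea)
    (u,v),r=cv2.minEnclosingCircle(ct); e=cv2.fitEllipse(ct)
    print(nm,u+x0,v+y0,r,e,ray("top",u+x0,v+y0,.078),ray("top",e[0][0]+x0,e[0][1]+y0,.078))
c=lambda x,y:(210+(x+.5)/4-.5,200+(y+.5)/4-.5)
for a,b,z in(((180,203),(163,240),.11),((155,55),(62,268),.003),((370,150),(272,368),.003)):
    d=ray("top",*c(*b),z)-ray("top",*c(*a),z);print(np.degrees(np.arctan2(d[1],d[0])))
# side crosscheck bar top centre: approx crop scale 4.8
s=lambda x,y:(255+(x-400+.5)/4.8-.5,190+(y+.5)/4.8-.5)
print([ray("side",*s(*q),.11) for q in((608,108),(745,124),(676,116))])
# homogeniser motor top height test
E
```

```text
twin 259.3078212738037 248.10670471191406 19.730884552001953 ((29.277240753173828, 32.876914978027344), (38.05765151977539, 38.479854583740234), 110.06929016113281) [ 0.5063 -0.2195  0.078 ] [ 0.5067 -0.2195  0.078 ]
single 380.21508407592773 231.30447006225586 19.88873863220215 ((30.38606071472168, 26.827266693115234), (37.67586898803711, 38.23436737060547), 12.376569747924805) [ 0.5301 -0.401   0.078 ] [ 0.5293 -0.4013  0.078 ]
155.53314185206582
156.8567233814093
155.584848555464
[array([ 0.4855, -0.206 ,  0.11  ]), array([ 0.5326, -0.224 ,  0.11  ]), array([ 0.509, -0.215,  0.11 ])]
```

>>> move_arm(
  claw=[1,1,1,1,1,1,1,1],
  dp=[
    [-0.15,0.02,-0.03],
    [-0.15,0.02,-0.03],
    [-0.15,0.02,-0.03],
    [-0.15,0.02,-0.03],
    [-0.15,0.02,-0.03],
    [-0.15,0.02,-0.03],
    [-0.15,0.02,-0.03],
    [-0.15,0.02,-0.03],
  ],
  turn=[
    [0,0,0],
    [0,0,0],
    [0,0,0],
    [0,0,0],
    [0,0,0],
    [0,0,0],
    [0,0,0],
    [0,0,0],
  ],
)

```text
clock: 0.77
position: [0.1809, 0.3395, 0.2792]
ee_rot: [0.835, 0.55, -0.0, 0.0]
ft_force: [-0.5, 0.0, 0.6]
grip_width: 1.001
```

```bash
python3 -c "
from h import *
np.set_printoptions(precision=3,suppress=True)
o=manip.get_obs();print(o['joint_pos'],o['position'],o['ee_rot'],o['ft_force'])"
```

```text
[-1.126 -0.226 -0.062  1.947 -0.014  1.421 -0.02 ] [0.181 0.34  0.279] [ 0.835  0.55  -0.     0.   ] [-0.501  0.043  0.563]
```

>>> move_arm(
  claw=[1,1,1,1,1,1,1,1],
  dp=[
    [-0.116,0.11,0],
    [-0.116,0.11,0],
    [-0.116,0.11,0],
    [-0.116,0.11,0],
    [-0.116,0.11,0],
    [-0.116,0.11,0],
    [-0.116,0.11,0],
    [-0.116,0.11,0],
  ],
  turn=[
    [0,0,0],
    [0,0,0],
    [0,0,0],
    [0,0,0],
    [0,0,0],
    [0,0,0],
    [0,0,0],
    [0,0,0],
  ],
)

```text
clock: 1.43
position: [0.2683, 0.1038, 0.2793]
ee_rot: [0.835, 0.551, 0.0, -0.0]
ft_force: [0.5, 0.1, -0.5]
grip_width: 1.002
```

```bash
python3 -c "
from h import *
np.set_printoptions(precision=3,suppress=True)
o=manip.get_obs();print(o['joint_pos'],o['position'],o['ee_rot'],o['ft_force'])
import cv2
cv2.imwrite('pics/s1.png',cams.camera('side')[:,:,::-1])"
```

```text
[-0.72  -0.496  0.129  2.123  0.061  1.511  0.556] [0.268 0.104 0.279] [ 0.835  0.551  0.    -0.   ] [ 0.545  0.134 -0.464]
```

View pics/s1.png

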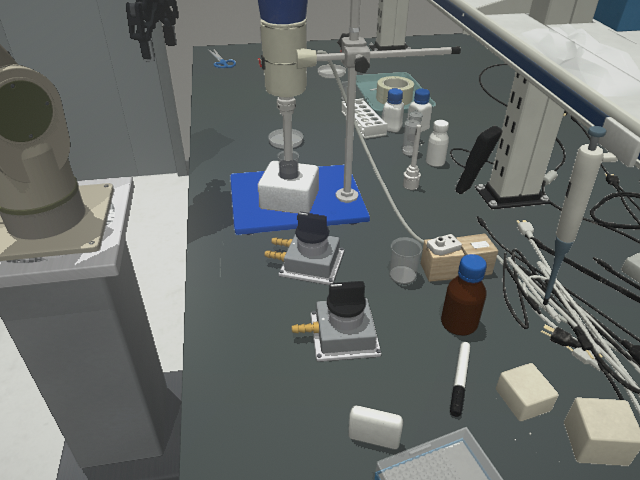

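>>> move_arm(
  claw=[1,1,1,1,1,1,1,1],
  dp=[
    [-0.106,0.083,0.038],
    [-0.106,0.083,0.038],
    [-0.106,0.083,0.038],
    [-0.106,0.083,0.038],
    [-0.136,0.064,0],
    [-0.136,0.064,0],
    [-0.136,0.064,0],
    [-0.136,0.064,0],
  ],
  turn=[
    [0,0,0],
    [0,0,0],
    [0,0,0],
    [0,0,0],
    [0,0,0],
    [0,0,0],
    [0,0,0],
    [0,0,0],
  ],
)

```text
clock: 2.15
position: [0.2997, -0.1204, 0.2487]
ee_rot: [0.835, 0.55, -0.0, -0.0]
ft_force: [1.4, 1.1, 0.5]
grip_width: 1.002
```

```bash
python3 -c "
from h import *
np.set_printoptions(precision=3,suppress=True)
o=manip.get_obs();print(o['joint_pos'],o['position'],o['ee_rot'],o['ft_force'])"
```

```text
[-0.331 -0.471  0.417  2.135  0.186  1.444  1.185] [ 0.3   -0.12   0.249] [ 0.835  0.55  -0.    -0.   ] [1.416 1.122 0.489]
```

>>> move_arm(
  claw=[1,1,1,1,1,1,1,1],
  dp=[
    [-0.108,0.128,0],
    [-0.108,0.128,0],
    [-0.108,0.128,0],
    [-0.108,0.128,0],
    [0.0975,0.158,0],
    [0.0975,0.158,0],
    [0.0975,0.158,0],
    [0.0975,0.158,0],
  ],
  turn=[
    [0,0,0],
    [0,0,0],
    [0,0,0],
    [0,0,0],
    [0,0,0],
    [0,0,0],
    [0,0,0],
    [0,0,0],
  ],
)

```text
clock: 2.82
position: [0.509, -0.2161, 0.2484]
ee_rot: [0.835, 0.55, -0.0, 0.0]
ft_force: [-0.1, 0.2, 1.4]
grip_width: 1.0
```

>>> move_arm(
  claw=[1,1,1],
  dp=[
    [0,0,0],
    [0,0,0],
    [0,0,0],
  ],
  turn=[
    [0,0,0],
    [0,0,0],
    [0,0,0],
  ],
)

```text
clock: 3.07
position: [0.5065, -0.2172, 0.2484]
ee_rot: [0.835, 0.55, -0.001, -0.0]
ft_force: [-0.2, -0.2, 0.6]
grip_width: 1.001
```

```bash
python3 -c "
from h import *
np.set_printoptions(precision=4,suppress=True)
o=manip.get_obs();print(o['joint_pos'],o['position'],o['ee_rot'],o['ft_force'])
import cv2
cv2.imwrite('pics/w2.png',cams.camera('wrist')[:,:,::-1])
cv2.imwrite('pics/s2.png',cams.camera('side')[:,:,::-1])"
```

```text
[-0.3771  0.1879  0.8007  1.6689 -0.1368  1.3443  1.6102] [ 0.5065 -0.2172  0.2484] [ 0.8353  0.5498 -0.0009 -0.0002] [-0.2194 -0.2368  0.6472]
```

View pics/w2.png

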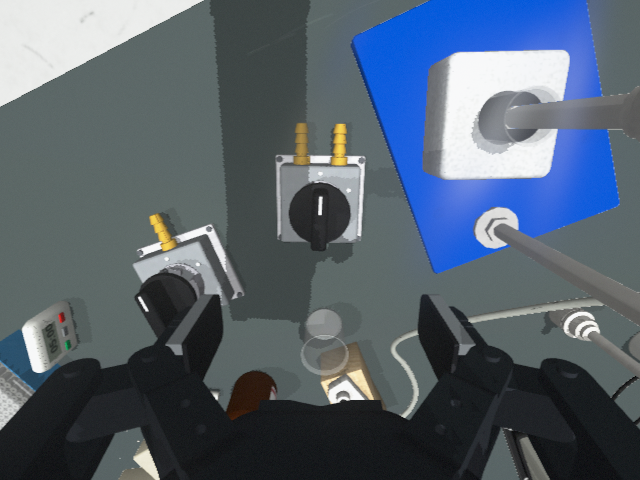

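View pics/s2.png

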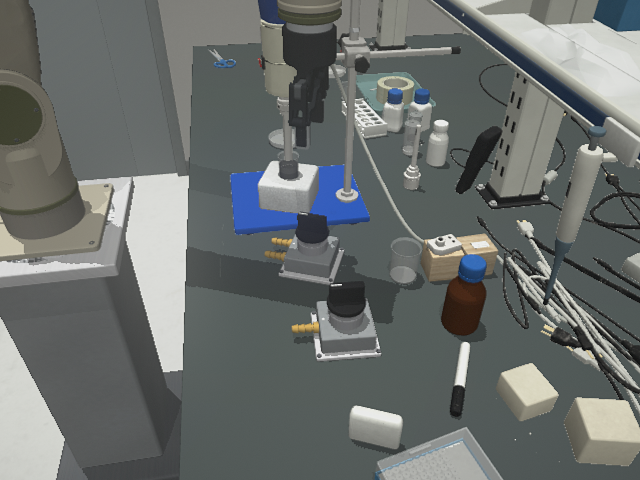

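```bash
python3 - <<'E'
from h import *
import cv2
from scipy.spatial.transform import Rotation as R
np.set_printoptions(precision=4,suppress=True)
i=cams.camera_info("wrist");T=i['tool_from_camera']
W=np.eye(4);W[:3,:3]=R.from_quat([.8353,.5498,-.0009,-.0002]).as_matrix();W[:3,3]=[.5065,-.2172,.2484]
P=W@T
def ry(u,v,z):
    d=P[:3,:3]@np.array([(u-i['cx'])/i['fx'],(v-i['cy'])/i['fy'],1]);o=P[:3,3];return o+d*(z-o[2])/d[2]
t=cv2.imread("pics/w2.png")
w=(t.min(2)>150)[190:220,305:335];ys,xs=np.nonzero(w);p=np.c_[xs+305,ys+190].astype(np.float32)
vx,vy,x0,y0=cv2.fitLine(p,cv2.DIST_L2,0,.01,.01).ravel();print("mark",vx,vy,x0,y0,len(p))
a,b=ry(x0-10*vx,y0-10*vy,.11),ry(x0+10*vx,y0+10*vy,.11);print(a,b,np.degrees(np.arctan2(*(b-a)[1::-1])))
m=(t.max(2)<60).astype(np.uint8)[175:260,280:360];n,l,st,c=cv2.connectedComponentsWithStats(m);k=1+np.argmax(st[1:,4])
ct=max(cv2.findContours((l==k).astype(np.uint8),0,1)[0],key=cv2.contourArea)
ct=ct[:,0]+[280,175];print(ct.min(0),ct.max(0))
x,y=(ct[:,0].min()+ct[:,0].max())/2, ct[:,1].min()+ (ct[:,0].max()-ct[:,0].min())/2
print("skirt",x,y,ry(x,y,.078), "bar ends",ry(320,187,.11),ry(319,250,.11))
z=cv2.resize(t[170:265,270:370],(800,760 if 0 else 600),interpolation=cv2.INTER_CUBIC);cv2.imwrite("pics/z2.png",np.clip(z*2.0,0,255).astype(np.uint8))
E
```

```text
mark 0.06083671 -0.9981477 319.75757 205.86363 66
[ 0.5015 -0.2164  0.11  ] [ 0.4859 -0.2085  0.11  ] 153.21572424996933
[289 183] [349 251]
skirt 319.0 213.0 [ 0.5064 -0.2188  0.078 ] bar ends [ 0.4789 -0.2058  0.11  ] [ 0.5302 -0.229   0.11  ]
```

View pics/z2.png

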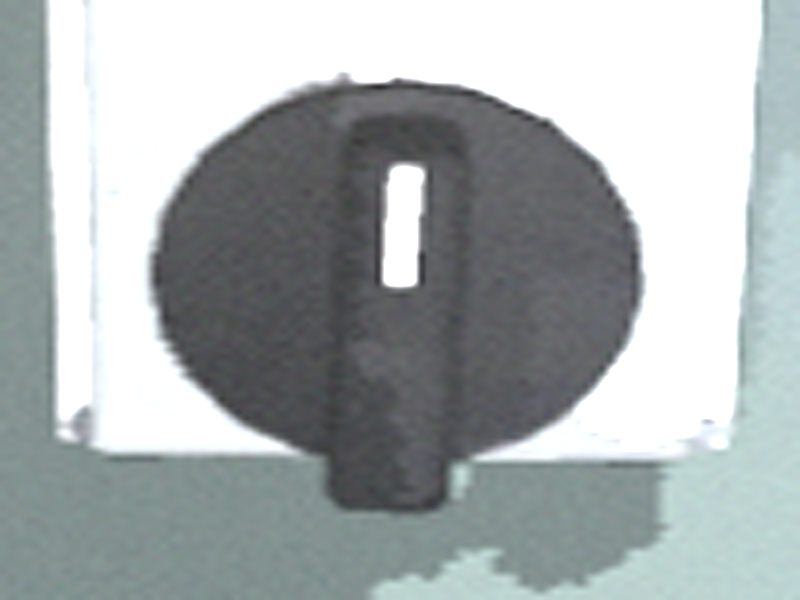

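>>> move_arm(
  claw=[1,1,1,1,1,1,1,1],
  dp=[
    [-0.007,0.003,0],
    [0,0,0.15],
    [0,0,0.15],
    [0,0,0.15],
    [0,0,0.15],
    [0,0,0.15],
    [0,0,0.07],
    [0,0,0],
  ],
  turn=[
    [0,0,0.04],
    [0,0,0],
    [0,0,0],
    [0,0,0],
    [0,0,0],
    [0,0,0],
    [0,0,0],
    [0,0,0],
  ],
)

```text
clock: 3.83
position: [0.5046, -0.2179, 0.0828]
ee_rot: [0.844, 0.536, -0.001, -0.002]
ft_force: [0.4, -0.1, -0.2]
grip_width: 1.001
```

```bash
python3 -c "
from h import *
np.set_printoptions(precision=4,suppress=True)
o=manip.get_obs();print(o['joint_pos'],o['position'],o['ee_rot'],o['ft_force'])
import cv2
cv2.imwrite('pics/w3.png',cams.camera('wrist')[:,:,::-1])
"
```

```text
[-0.2984  0.3728  0.7443  1.8598 -0.2934  1.0251  1.6997] [ 0.5046 -0.2179  0.0828] [ 0.8439  0.5365 -0.0008 -0.0017] [ 0.3934 -0.09   -0.2067]
```

View pics/w3.png

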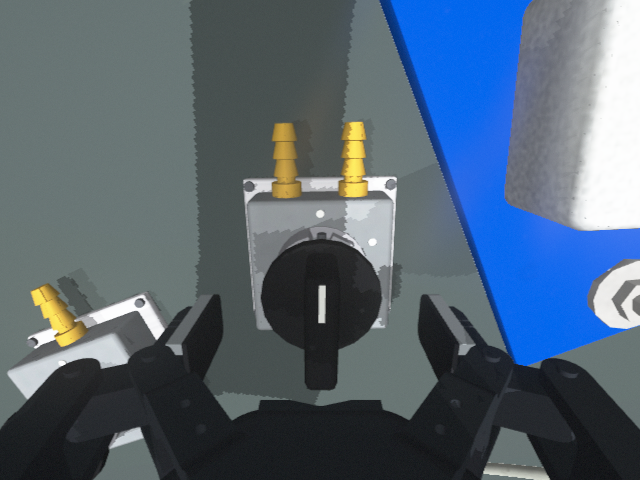

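>>> move_arm(
  claw=[0,0,0,0,0,0,0,0],
  dp=[
    [0,0,0],
    [0,0,0],
    [0,0,0],
    [0,0,0],
    [0,0,0],
    [0,0,0],
    [0,0,0],
    [0,0,0],
  ],
  turn=[
    [0,0,0],
    [0,0,0],
    [0,0,0],
    [0,0,0],
    [0,0,0],
    [0,0,0],
    [0,0,0],
    [0,0,0],
  ],
  grip_force=60,
)

```text
clock: 4.55
position: [0.5073, -0.2186, 0.0853]
ee_rot: [0.844, 0.537, 0.0, 0.0]
ft_force: [-1.3, -0.0, 4.5]
grip_width: 0.15
```

```bash
python3 -c "
from h import *
np.set_printoptions(precision=4,suppress=True)
o=manip.get_obs();print(o['joint_pos'],o['position'],o['ee_rot'],o['ft_force'],o['torque'],o['grip_width'])
import cv2
cv2.imwrite('pics/w4.png',cams.camera('wrist')[:,:,::-1])
"
```

```text
[-0.2995  0.3721  0.7458  1.8546 -0.2929  1.0267  1.6993] [ 0.5073 -0.2186  0.0853] [0.8436 0.5369 0.0003 0.0001] [-1.3305 -0.0281  4.5284] [ 0.107   0.2863 -0.0647] 0.14987715726397846
```

View pics/w4.png

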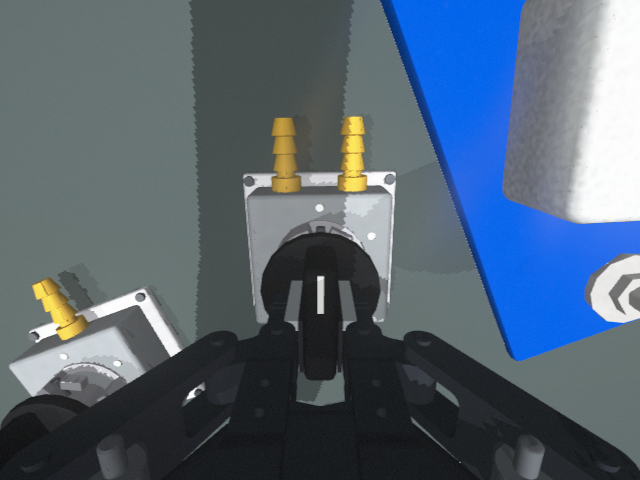

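>>> move_arm(
  claw=[0,0,0,0,0,0],
  dp=[
    [0,0,0.015],
    [0,0,0.015],
    [0,0,0.0125],
    [0,0,0],
    [0,0,0],
    [0,0,0],
  ],
  turn=[
    [0,0,0],
    [0,0,0],
    [0,0,0],
    [0,0,0],
    [0,0,0],
    [0,0,0],
  ],
)

```text
clock: 5.1
position: [0.5073, -0.2186, 0.0771]
ee_rot: [0.844, 0.537, 0.0, 0.0]
ft_force: [-2.3, 1.8, 8.9]
grip_width: 0.151
```

```bash
python3 -c "
from h import *
np.set_printoptions(precision=4,suppress=True)
o=manip.get_obs();print(o['joint_pos'],o['position'],o['ee_rot'],o['ft_force'],o['torque'],o['grip_width'])
"
```

```text
[-0.2933  0.3842  0.7398  1.8607 -0.3033  1.0114  1.707 ] [ 0.5073 -0.2186  0.0771] [0.8437 0.5369 0.0003 0.0001] [-2.3486  1.7734  8.8665] [ 0.2798  0.604  -0.0358] 0.150816856440661
```

>>> move_arm(
  claw=[0,0,0,0],
  dp=[
    [0,0,0.005],
    [0,0,0],
    [0,0,0],
    [0,0,0],
  ],
  turn=[
    [0,0,0],
    [0,0,0],
    [0,0,0],
    [0,0,0],
  ],
)

```text
clock: 5.43
position: [0.5073, -0.2187, 0.0761]
ee_rot: [0.844, 0.537, 0.0, 0.0]
ft_force: [-3.2, 0.9, 9.8]
grip_width: 0.154
```

```bash
python3 -c "
from h import *
np.set_printoptions(precision=4,suppress=True)
o=manip.get_obs();print(o['joint_pos'],o['position'],o['ee_rot'],o['ft_force'],o['torque'],o['grip_width'])
import cv2
cv2.imwrite('pics/w5.png',cams.camera('wrist')[:,:,::-1])
cv2.imwrite('pics/s5.png',cams.camera('side')[150:330,200:440,::-1].repeat(3,0).repeat(3,1))
"
```

```text
[-0.2925  0.3856  0.7392  1.8614 -0.3045  1.0097  1.7079] [ 0.5073 -0.2187  0.0761] [0.8437 0.5369 0.0003 0.0001] [-3.2337  0.8554  9.7717] [ 0.2608  0.6093 -0.0419] 0.1537078500056936
```

View pics/w5.png

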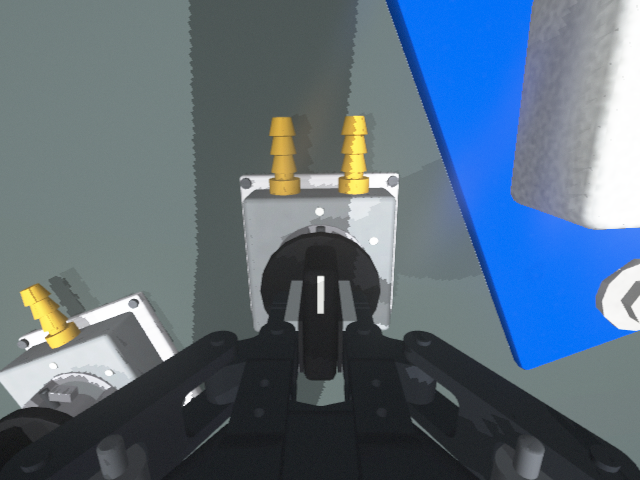

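View pics/s5.png

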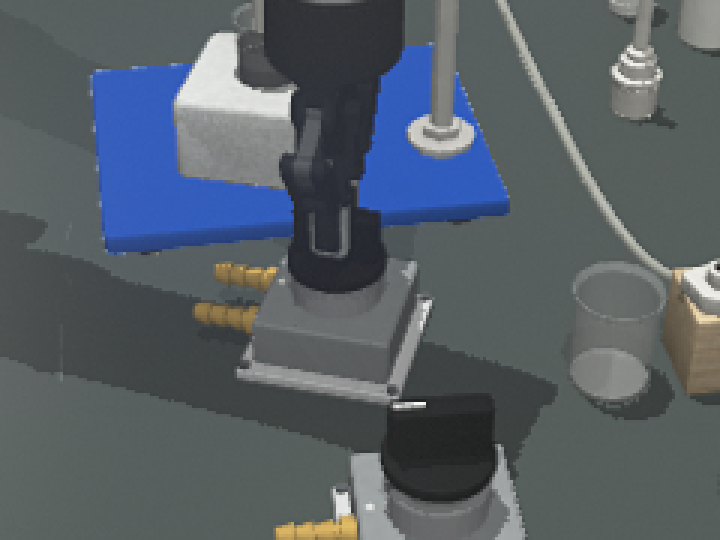

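>>> move_arm(
  claw=[0,0,0,0],
  dp=[
    [0,0,0],
    [0,0,0],
    [0,0,0],
    [0,0,0],
  ],
  turn=[
    [0,0,0.1],
    [0,0,0.1],
    [0,0,0.1],
    [0,0,0],
  ],
)

```text
clock: 5.87
position: [0.5075, -0.2184, 0.0761]
ee_rot: [0.902, 0.432, 0.0, -0.0]
ft_force: [-2.4, 0.8, 9.8]
grip_width: 0.151
```

```bash
python3 -c "
from h import *
np.set_printoptions(precision=4,suppress=True)
o=manip.get_obs();print(o['joint_pos'],o['position'],o['ee_rot'],o['ft_force'],o['torque'],o['grip_width'])
"
```

```text
[-0.331   0.3998  0.7888  1.8629 -0.3321  1.0142  1.4898] [ 0.5075 -0.2184  0.0761] [ 0.902   0.4318  0.0004 -0.    ] [-2.3683  0.8151  9.7692] [0.5109 0.575  0.014 ] 0.1511181387761424
```

>>> move_arm(
  claw=[0,0,0,0,0,0,0,0],
  dp=[
    [0,0,0],
    [0,0,0],
    [0,0,0],
    [0,0,0],
    [0,0,0],
    [0,0,0],
    [0,0,0],
    [0,0,0],
  ],
  turn=[
    [0,0,0.1],
    [0,0,0.1],
    [0,0,0.1],
    [0,0,0.1],
    [0,0,0.1],
    [0,0,0.1],
    [0,0,0.1],
    [0,0,0.1],
  ],
)

```text
clock: 6.53
position: [0.5081, -0.2181, 0.0763]
ee_rot: [0.991, 0.133, 0.001, -0.0]
ft_force: [0.1, 2.7, 9.8]
grip_width: 0.149
```

>>> move_arm(
  claw=[0,0,0,0,0],
  dp=[
    [0,0,0],
    [0,0,0],
    [0,0,0],
    [0,0,0],
    [0,0,0],
  ],
  turn=[
    [0,0,0.1],
    [0,0,0.1],
    [0,0,0.04],
    [0,0,0],
    [0,0,0],
  ],
)

```text
clock: 6.95
position: [0.5083, -0.218, 0.0763]
ee_rot: [0.999, 0.041, 0.001, -0.0]
ft_force: [0.7, 3.2, 9.5]
grip_width: 0.152
```

```bash
python3 -c "
from h import *
np.set_printoptions(precision=4,suppress=True)
o=manip.get_obs();print(o['joint_pos'],o['position'],o['ee_rot'],o['ft_force'],o['torque'],o['grip_width'])
q=o['ee_rot'];print(np.degrees(2*np.arctan2(q[1],q[0])))
import cv2
cv2.imwrite('pics/w6.png',cams.camera('wrist')[:,:,::-1])
"
```

```text
[-0.4599  0.4678  0.966   1.8673 -0.4466  1.0391  0.7712] [ 0.5083 -0.218   0.0763] [ 0.9992  0.0408  0.001  -0.0003] [0.6713 3.2055 9.5134] [ 0.7177 -0.0665  0.0115] 0.15205974992901727
4.680476223790534
```

View pics/w6.png

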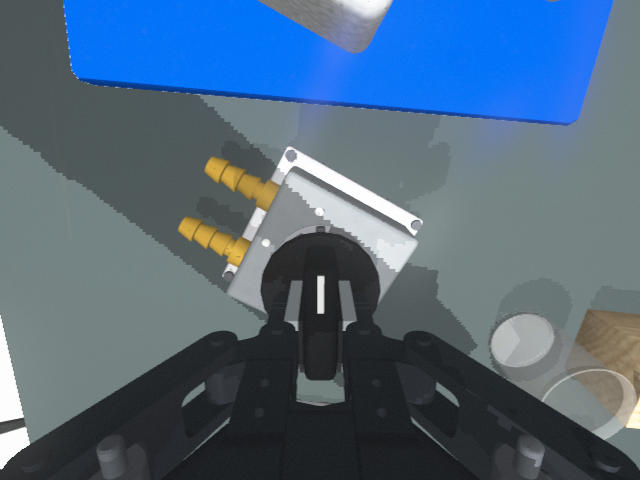

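>>> move_arm(
  claw=[0,0,0,0,0,0],
  dp=[
    [0,0,-0.015],
    [0,0,-0.015],
    [0,0,-0.015],
    [0,0,0],
    [0,0,0],
    [0,0,0],
  ],
  turn=[
    [0,0,0],
    [0,0,0],
    [0,0,0],
    [0,0,0],
    [0,0,0],
    [0,0,0],
  ],
)

```text
clock: 7.5
position: [0.5082, -0.218, 0.0848]
ee_rot: [0.999, 0.041, 0.001, -0.0]
ft_force: [4.2, 2.1, 4.8]
grip_width: 0.151
```

>>> move_arm(
  claw=[1,1,1,1,1,1,1,1],
  dp=[
    [0,0,0],
    [0,0,0],
    [0,0,0],
    [0,0,0],
    [0,0,0],
    [0,0,0],
    [0,0,0],
    [0,0,0],
  ],
  turn=[
    [0,0,0],
    [0,0,0],
    [0,0,0],
    [0,0,0],
    [0,0,0],
    [0,0,0],
    [0,0,0],
    [0,0,0],
  ],
)

```text
clock: 8.17
position: [0.5069, -0.2185, 0.0843]
ee_rot: [0.999, 0.041, -0.0, -0.0]
ft_force: [0.9, 0.2, 0.6]
grip_width: 0.999
```

```bash
python3 -c "
from h import *
np.set_printoptions(precision=4,suppress=True)
o=manip.get_obs();print(o['joint_pos'],o['position'],o['ee_rot'],o['ft_force'],o['torque'],o['grip_width'])
import cv2
cv2.imwrite('pics/w7.png',cams.camera('wrist')[:,:,::-1])
"
```

```text
[-0.4688  0.4557  0.9767  1.8624 -0.4329  1.0542  0.7626] [ 0.5069 -0.2185  0.0843] [ 0.9992  0.0405 -0.0001 -0.0001] [0.8606 0.2308 0.5919] [-0.0384  0.017  -0.0311] 0.9994307702145171
```

View pics/w7.png

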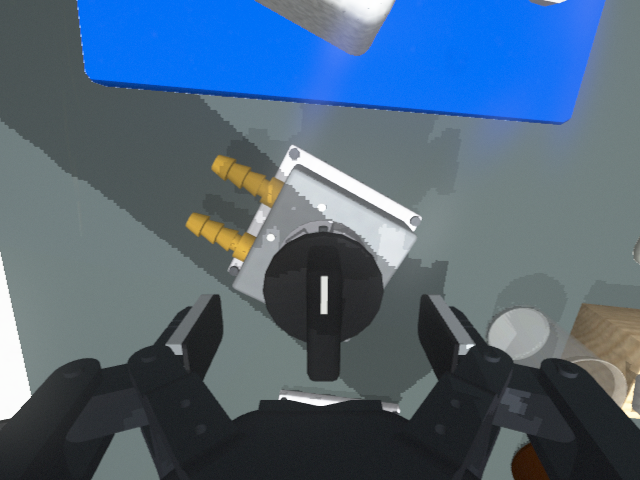

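Knob is free and in the shut position; the white mark is at (324,295), pointing to the second dot. Now rise straight up and check.

>>> move_arm(
  claw=[1,1,1,1,1,1,1,1],
  dp=[
    [0,0,-0.1],
    [0,0,-0.15],
    [0,0,-0.15],
    [0,0,-0.15],
    [0,0,-0.15],
    [0,0,-0.1],
    [0,0,0],
    [0,0,0],
  ],
  turn=[
    [0,0,0],
    [0,0,0],
    [0,0,0],
    [0,0,0],
    [0,0,0],
    [0,0,0],
    [0,0,0],
    [0,0,0],
  ],
)

```text
clock: 8.88
position: [0.5075, -0.2186, 0.2451]
ee_rot: [0.999, 0.041, 0.001, -0.0]
ft_force: [-0.6, 0.4, 0.1]
grip_width: 1.001
```

>>> move_arm(
  claw=[1,1,1,1],
  dp=[
    [0,0,0],
    [0,0,0],
    [0,0,0],
    [0,0,0],
  ],
  turn=[
    [0,0,0],
    [0,0,0],
    [0,0,0],
    [0,0,0],
  ],
)

```text
clock: 9.22
position: [0.5067, -0.2184, 0.2437]
ee_rot: [0.999, 0.04, -0.001, -0.0]
ft_force: [0.1, 0.8, 0.8]
grip_width: 1.005
```

```bash
python3 - <<'E'
from h import *
import cv2
np.set_printoptions(precision=4,suppress=True)
o=manip.get_obs();print(o['position'],o['ft_force'],o['grip_width'])
w=cams.camera('wrist')[:,:,::-1];s=cams.camera('side')[:,:,::-1]
cv2.imwrite('pics/w8raw.png',w);cv2.imwrite('pics/s8raw.png',s)
a=cv2.resize(w[150:300,240:400],(400,375));b=cv2.resize(s[190:290,255:355],(400,375),interpolation=cv2.INTER_CUBIC)
s0=cv2.imread('pics/side0.png');c=cv2.resize(s0[190:290,255:355],(400,375),interpolation=cv2.INTER_CUBIC)
cv2.imwrite('pics/z8.png',np.clip(1.6*np.hstack([b,c]).astype(float),0,255).astype(np.uint8));cv2.imwrite('pics/w8.png',a)
E
```

```text
[ 0.5067 -0.2184  0.2437] [0.1336 0.8147 0.7513] 1.0051917659040868
```

View pics/z8.png

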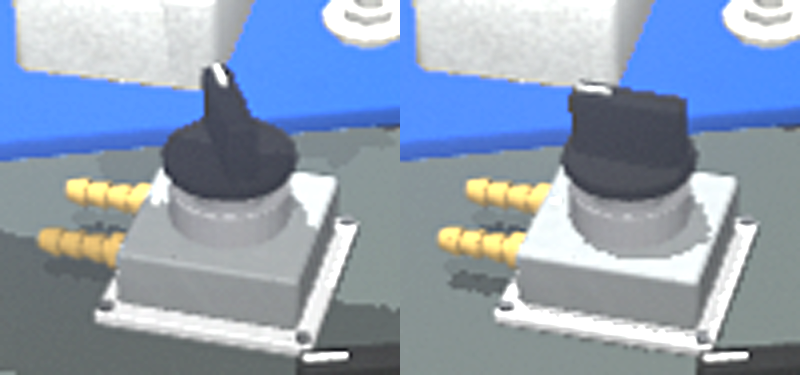

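View pics/w8.png

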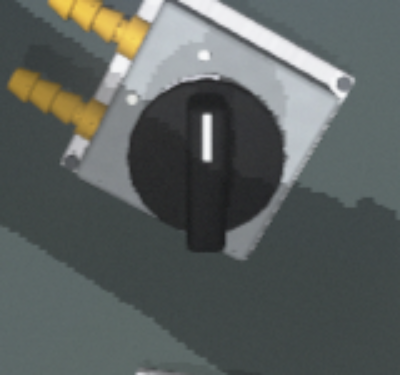

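Compared with the start picture, the knob (skirt bottom at crop row about 198 in both) is fully up. It is turned about 60°, and the arm is clear at z = 0.244. Handing in.

```bash
python3 -c "
from workcell import manip
print(manip.hand_in())"
```

```text
the job is handed in; nothing more can be done
None
```

I shut the twin-nozzle tap and handed the job in at about 9.3 s, well inside the 32 s limit. No verdict was reported.

- **What I did:** I took the tool round the front of the homogeniser, pinched the knob bar at (0.507, -0.219) and pressed it about 9 mm, where the wrist read 9.8 N. I then turned it 60.3° clockwise, let it rise, opened the jaws and backed up 16 cm.
- **Knob, last pictures:** It stands at the second dot. In the side view its skirt is at the same height as at the start, so it has sprung fully up.
- **Arm, last readings:** The force was about 1 N, no more than its usual noise, and the jaws were fully open with nothing touched.
- **Single-nozzle tap:** I never moved the gripper onto it, but I did not measure its knob again at the end.
- **Disagreement:** At the first press (8.2 mm of tool travel) the wrist read about 1 N less than the spring should give. The pictures showed no slip in the jaws, and I pressed 1 mm further to be safe.

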